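# Levelling spin on the banding wheel

## Robot

A 6-joint arm with a two-finger parallel gripper is mounted at the origin on the work surface. World frame = base frame: x ahead of the robot, y to its left, z up, the work surface at z = 0. Lengths are in m, angles in rad, forces in N, time in s.
With the tool pointing down it reaches from about 0.325 to 0.9 m from the base axis. Payload 6.1 kg.
Tool frame: the origin (TCP) lies at the very end of the fingers, on their centre line; the grasp point (between the pads) lies 19 mm behind it; z points along the fingers, y is the line along which they close (so a half turn about z gives the same grasp; the last joint's range is limited). The gripper opens to 87 mm and grips with 3 to 60 N. Pads are 19 mm wide; open, the fingers measure 117 mm over their backs; the gripper's body (75 mm by 190 mm) begins 51 mm behind the grasp point.
Start: joints at [1.14, 0.22, 1.526, -0, 1.395, -0.126], TCP at [0.188, 0.596, 0.223] pointing down, gripper open.
Joint ranges: [-2.98, 2.98], [-0.91, 2.08], [0.09, 2.57], [-1.24, 4.39], [0.2, 2.65], [-2.68, 2.68]. Speed limits (rad/s): [2.57, 2.57, 3.01, 3.14, 3.14, 3.14].

## Interface

Orientations are given as a rotation vector (axis times angle).
In Python, from cell import bot gives the robot as it stands.
- The arm moves only by the shell command python3 -m pendant 'ROWS' [FORCE]. ROWS is JSON, a list of rows, each a list of 3 entries, a list of its own where there are three numbers: the shift along the tool's x, y, z in cm, then the turn, a rotation vector about the tool's x, y, z in degrees, then the closure, from 0 (fully open) to 1 (shut). A call has 1 to 10 rows; each row is the pose to reach, as a shift and turn from the pose commanded when the call began, along the tool's axes at that moment; what a row does not reach only later rows make up. A row lasts 1/8 s, in which the tool goes at most 62.5 mm and 10.7 degrees, less where a joint would pass 70% of its speed; a pose out of reach is approached as far as the arm can. A call with a gripper value outside its range is refused whole. The fingers move at their own pace and stop on an object; FORCE is the grip in N (left out, the last holds). Time passes only in rows, so rows that repeat a pose let the fingers close. It gives the time, the measured TCP pose, the force, the opening and the grip force at its end, in the units of the state.
- bot.sense(): the state, without advancing time (a new reading comes with each control period).
- bot.read_camera(name): name is "side" or "top"; returns the picture (384x512x3 uint8, blue, green, red); there is no depth.
- bot.camera_params(name): a dict with "camera_matrix" (3x3 intrinsics, pixels), "dist_coeffs" ([k1, k2, p1, p2, k3] as OpenCV has them; the pictures are not rectified), "xyz" and "rotation" of the camera in the world. Camera axes: x right, y down, z forward; pixel columns grow to the right and rows downward; lengths in m; the calibration is good to about 2 mm. A picture is of the moment at which its call begins. camera_params takes no time and is no camera call.
- bot.close_job(): hands the job in; it is judged then, once.
The state is a dict: "time_s": time; "joint_pos": joint angles; "dq": joint speeds; "joint_torque": joint torques, N m; "ee_pos": TCP position; "tool_rot": TCP orientation; "wrist_force": force on the tool from outside, world axes, zero at the start; "wrist_torque": the same for the moment, N m; "finger_gap": finger opening in m; "grip_force": force on a finger pad.
Only numpy, scipy, OpenCV 4.12 (cv2) and the standard library are available. Lean on these libraries where they do the work, as an engineer would, in place of code of your own. Each camera call takes 0.05 s, during which the arm holds its last target. There are 200 camera calls.

## Task

Give the freshly lustred glass bowl its levelling spin: turn the banding wheel anticlockwise (seen from above) up to 15 turns a minute and keep the platter itself between 13 and 17 turns a minute for at least eight seconds without a break, never over 20 and never spinning backwards (a slow nudge back while lining up is fine). Its orange crank handle drives the platter only through a slipping grease coupling, so the platter lags behind the crank and coasts on: watch the platter, not the crank. Then bring the platter to rest with its white mark pointing at the red toe of the base and let go, with the bowl still upright in the middle and the other things on the bench left alone.

Things in the scene. Friction and masses are not known exactly. Their poses are not given: they have to be found in the camera images.
- wheel_base: Fixed dark cast tripod base. Origin on the bench under the vertical wheel axis; its x axis points along the toe with the red tip (red disc 38 mm across, 172 mm from the axis, 24 mm high). Two other toes with black feet reach out to 185 mm at 120 degrees either side. The crank arm passes over all toes.
- wheel_centre (a point): Point on the wheel axis at the height of the platter's top, 76 mm above the bench. The platter is a steel disc 190 mm across, 18 mm thick, nominally 3.6 kg, moment of inertia 0.0165 kg m2 with the bowl. Drag: 0.003 N m s/rad viscous plus 0.008 N m dry, which holds it once at rest. True mass may differ by 0.3, dry drag be half to double.
- stop_point (a point): Point 85 mm from the axis towards the red toe, at the height of the platter's top (76 mm): the middle of the white mark must stop here.
- platter (a joint): Angle of the platter, rad, growing anticlockwise seen from above and counting on over full turns, no end stops; at 0 and every 2 pi the white mark points at the red toe.
- crank (a joint): Angle of the crank relative to the platter, rad, anticlockwise positive, no end stops (0: arm along the mark). Grease coupling: torque on platter = 0.02 N m s/rad x (crank speed - platter speed). At 15 turns a minute the crank runs nominally 0.64 rad/s faster than the platter; with the crank still the platter runs down, time constant 0.7 s. Below about 0.4 rad/s the crank does not start it.
- mark (a point): White radial mark on the platter's top (40 x 16 mm, also down the rim); the point lies 85 mm from the axis on the platter's top face.
- crank_handle (a point): Centre of the upright orange handle, 130 mm from the axis, 108 mm above the bench: a sleeve 26 mm across, from 60 to 133 mm above the bench, spinning freely on its pin, so it can be gripped from above and led round without turning the gripper. The flat crank arm runs below the platter (40 to 52 mm above the bench). 22 mm of air between handle and platter rim.
- bowl: Loose green glass bowl standing on the middle of the platter, rim 100 mm across, 45 mm high (rim 121 mm above the bench), 0.3 kg. Origin: centre of its underside, 76 mm above the bench. To stay within 15 mm of the axis.
- lustre_jar: Bystander: amber glass jar with black cap, 60 mm across, 75 mm high. Origin: centre of the underside.
- water_cup: Bystander: clear glass cup, 76 mm across, 85 mm high. Origin: centre of the underside.
- brush: Bystander: brush with red handle lying on the bench. Origin at its middle, underside.
- spatula: Bystander: spatula with wooden handle lying on the bench. Origin at its middle, underside.
- lidded_tub: Bystander: white plastic tub with lid, 90 mm across, 80 mm high. Origin: centre of the underside.
- glass_strip: Bystander: green glass strip 35 x 120 x 6 mm lying on a black mat 8 mm thick. Origin: centre of the underside.
There are look-alikes about, which are no part of the job. There is more than one size of the bowl; the one meant has the size given above.

How it is judged:
On the way, in this order (a step that is already met when the one before it is completed fails the run):
1. the platter turns anticlockwise at 13 to 17 turns a minute for eight seconds on end (velocity of joint platter between 1.36 and 1.78 rad/s and horizontal distance between bowl and wheel_centre below 0.015 m and angle between bowl's own z axis and vertical below 0.1 rad), for 8 s.
2. the platter is at rest with the white mark at the red toe (velocity of joint platter between -0.05 and 0.05 rad/s and horizontal distance between mark and stop_point below 0.013 m), for 0.5 s.
At the end, for the whole second after the job is handed in: the platter is at rest (under 0.05 rad/s), the middle of its white mark within 13 mm of the stop point at the red toe, the bowl upright within 15 mm of the wheel axis, and the crank handle released (all of step 2 and horizontal distance between bowl and wheel_centre below 0.015 m and angle between bowl's own z axis and vertical below 0.1 rad); the robot touches nothing.
It fails at once if the platter runs over 20 turns a minute (2.1 rad/s) (velocity of joint platter above 2.1 rad/s).
It fails at once if the platter is spun backwards (faster than 0.4 rad/s) (velocity of joint platter below -0.4 rad/s).
It fails at once if the bowl slides over 20 mm off the middle or tips (horizontal distance between bowl and wheel_centre above 0.02 m or angle between bowl's own z axis and vertical above 0.3 rad).
It fails at once if a bystander is moved by more than 20 mm (distance of any of lustre_jar, water_cup, brush, spatula, lidded_tub, glass_strip from where it was at the start of the episode above 0.02 m).
It also fails if it takes over 64 s, if anything falls off the work surface, if the arm or the gripper's body presses on something with over 40 N, if the wrist force passes 120 N, or if a joint passes its speed limit or range.

## Working session

There is one attempt and no reset: what is moved stays moved. The work goes in short steps, Python scripts to look and compute and a shell command to move; the robot and the scene stay as the last step left them, time stands still between calls to the robot, and variables do not carry over. Pictures are saved under pics/ and viewed, at most 10 in all, crops included, and the job is handed in when it is done.

```bash
ls; mkdir -p pics; python3 - <<'E'
from cell import bot
import cv2
for n in("side","top"):
    cv2.imwrite(f"pics/{n}0.png",bot.read_camera(n)); p=bot.camera_params(n); print(n,p)
s=bot.sense(); print({k:s[k] for k in("time_s","ee_pos","tool_rot","finger_gap")})
E
```

```text
pics
side {'camera_matrix': array([[436.5212971 ,   0.        , 253.67611938],
       [  0.        , 436.5212971 , 189.87529731],
       [  0.        ,   0.        ,   1.        ]]), 'dist_coeffs': array([0.0488705, 0.       , 0.       , 0.       , 0.       ]), 'xyz': array([ 0.43410332, -0.94286253,  1.0156286 ]), 'rotation': array([-2.3541438 ,  0.10310898, -0.04768862])}
top {'camera_matrix': array([[392.98222957,   0.        , 255.0040332 ],
       [  0.        , 392.98222957, 196.62674263],
       [  0.        ,   0.        ,   1.        ]]), 'dist_coeffs': array([-0.00521811,  0.        ,  0.        ,  0.        ,  0.        ]), 'xyz': array([ 0.30265027, -0.02722783,  1.44425617]), 'rotation': array([-2.16182424,  2.12110585, -0.18426507])}
{'time_s': 0.1, 'ee_pos': array([0.18732658, 0.59567537, 0.22153417]), 'tool_rot': array([-4.76810286e-01, -3.10468095e+00,  2.67689631e-03]), 'finger_gap': 0.08694384447019342}
```

View pics/top0.png

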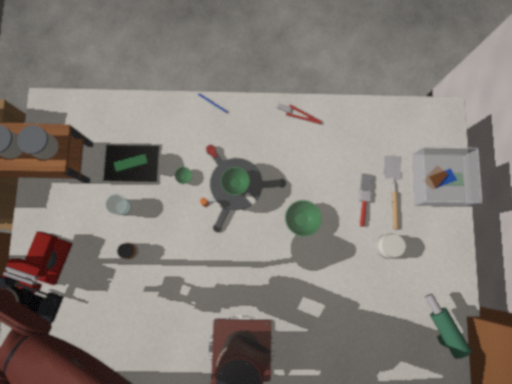

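View pics/side0.png

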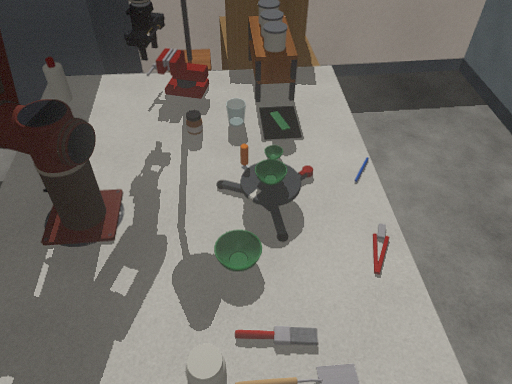

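Top view: the wheel axis is near (237,184), the red toe at (211,150), the orange handle at (205,202) and the bowl at (236,181). In the side view the handle is near (244,154) and the red toe at (307,171). Next I'll measure these from both views and zoom in for the mark.

```bash
cat > h.py <<'E'
import numpy as np, cv2
from cell import bot
P={n:bot.camera_params(n) for n in("side","top")}
def ray(n,uv):
    p=P[n]; q=cv2.undistortPoints(np.array([[uv]],float),p["camera_matrix"],p["dist_coeffs"])[0,0]
    return np.array(p["xyz"]), cv2.Rodrigues(np.array(p["rotation"]))[0]@[q[0],q[1],1]
def at(n,uv,z):
    o,d=ray(n,uv); return o+d*(z-o[2])/d[2]
def px(n,X):
    p=P[n]; R=cv2.Rodrigues(np.array(p["rotation"]))[0].T
    return cv2.projectPoints(np.array(X,float).reshape(-1,1,3),cv2.Rodrigues(R)[0],-R@p["xyz"],p["camera_matrix"],p["dist_coeffs"])[0][:,0]
def tri(a,b):
    o1,d1=ray("side",a);o2,d2=ray("top",b)
    t=np.linalg.lstsq(np.c_[d1,-d2],o2-o1,rcond=None)[0]
    x,y=o1+d1*t[0],o2+d2*t[1]; return (x+y)/2,np.linalg.norm(x-y)
def blobs(img,lo,hi,box):
    m=cv2.inRange(cv2.cvtColor(img,cv2.COLOR_BGR2HSV),lo,hi); k=np.zeros_like(m); x0,y0,x1,y1=box; k[y0:y1,x0:x1]=255
    n,_,st,c=cv2.connectedComponentsWithStats(m&k); return [(st[i],c[i]) for i in range(1,n) if st[i,4]>5]
E
python3 - <<'E'
from h import *
a=cv2.imread("pics/top0.png");b=cv2.imread("pics/side0.png")
for im,bx in((a,(180,130,300,245)),(b,(210,120,340,250))):
    for nm,lo,hi in(("orange",(6,120,90),(20,255,255)),("red",(0,120,60),(5,255,255)),("red2",(172,120,60),(180,255,255)),("green",(50,80,40),(90,255,255))):
        for s,c in blobs(im,lo,hi,bx): print(nm,s,c.round(1))
A=cv2.resize(a[130:245,180:300],None,fx=5,fy=5,interpolation=2)[:,:600]
B=cv2.resize(b[120:250,210:340],None,fx=4,fy=4,interpolation=2)
cv2.imwrite("pics/cropA.png",A);cv2.imwrite("pics/cropB.png",B)
E
```

```text
orange [201 198   7   8  35] [203.8 201.5]
red [207 146  10  11  67] [211.5 150.6]
green [230 169  19  24 319] [239.7 181.2]
green [181 170  10  12  76] [186.  175.9]
green [295 213   5  13  44] [297.5 219.3]
orange [241 144   7  21 135] [244.1 153.7]
red [299 166  14   9  74] [305.9 169.7]
green [276 120  14  10  80] [282.3 124.1]
green [267 149  16  11  57] [274.6 155.7]
green [256 166  31  19 199] [272.2 177.5]
green [255 236   7  14  21] [259.  242.6]
green [215 242   2   8   8] [215.4 245.5]
```

View pics/cropA.png

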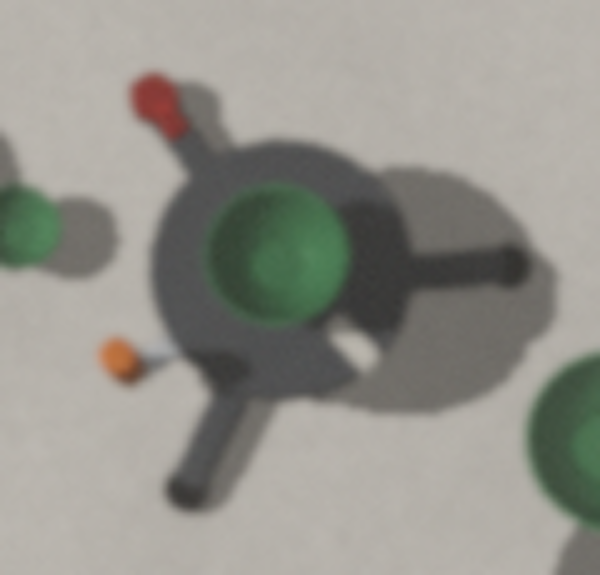

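View pics/cropB.png

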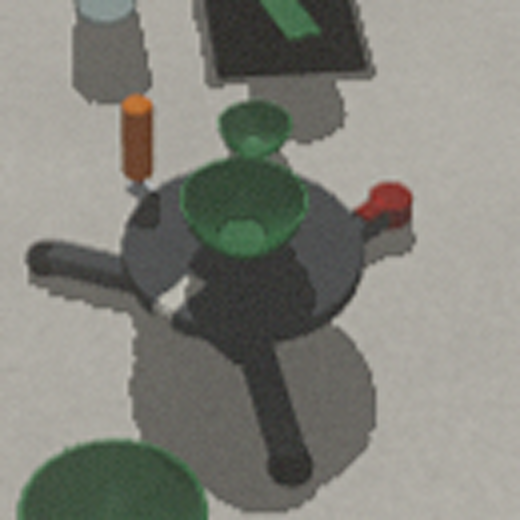

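Crop A: the red disc is at (211.3,150.0), the mark at about (251,199.4), the platter centre at about (236.4,184), and the handle top at (203.7,201.3). Crop B: the handle top is at about (244,146) and the mark at about (254.5,194). The small bowl stands beyond the wheel.

```bash
python3 - <<'E'
from h import *
np.set_printoptions(precision=4,suppress=True)
f=lambda n,x,y:(180+x/5,130+y/5) if n=="top" else (210+x/4,120+y/4)
print("handle top",*tri(f("s",137,103),f("top",119,354)), at("top",f("top",119,354),.133))
print("red",*tri(f("s",391,200),f("top",157,100)), at("top",f("top",157,100),.024),at("side",f("s",391,203),.024))
print("mark",*tri(f("s",177,295),f("top",356,348)), at("top",f("top",356,348),.076))
print("feet",at("top",f("top",187,490),.02),at("top",f("top",515,265),.02))
print("bowl rim c",at("top",f("top",279,255),.121),at("side",f("s",244,203),.121))
print("platter c",at("top",f("top",282,270),.072))
print("small bowl",at("top",f("top",15,226),.03),at("side",f("s",256,125),.03))
print("jar,cup,strip mat",at("top",(127,251),.07),at("top",(119,205),.08),at("top",(158,163),.01))
# platter fit: undist, rectified z=.076 bird view 0.5mm/px
print("tool R\n",cv2.Rodrigues(bot.sense()["tool_rot"])[0])
E
```

```text
handle top [0.5012 0.134  0.1348] 0.004548005752442666 [0.4991 0.134  0.133 ]
red [0.7128 0.1272 0.0198] 0.007763780903979755 [0.7076 0.1266 0.024 ] [0.715  0.1202 0.024 ]
mark [ 0.5181 -0.0254  0.0774] 0.006115959096301985 [ 0.5153 -0.0255  0.076 ]
feet [0.4175 0.0949 0.02  ] [ 0.5884 -0.1418  0.02  ]
bowl rim c [0.5718 0.0285 0.121 ] [0.5765 0.0257 0.121 ]
platter c [0.571  0.0282 0.072 ]
small bowl [0.6081 0.2267 0.03  ] [0.6133 0.2237 0.03  ]
jar,cup,strip mat [0.328  0.3999 0.07  ] [0.4864 0.4359 0.08  ] [0.6571 0.3258 0.01  ]
tool R
 [[-0.9539  0.3001 -0.0008]
 [ 0.3001  0.9539 -0.0016]
 [ 0.0002 -0.0018 -1.    ]]
```

```bash
python3 -m pendant '[[[-5,-4,0],[0,0,-4],0.4],[[-10,-8,0],[0,0,-8],0.4],[[-15,-12,0],[0,0,-12],0.4],[[-20,-16,0],[0,0,-17.5],0.4],[[-25,-20,0],[0,0,-17.5],0.4],[[-30,-24,0],[0,0,-17.5],0.4],[[-35,-28,0],[0,0,-17.5],0.4],[[-40,-32,0],[0,0,-17.5],0.4],[[-43.7,-34.7,0],[0,0,-17.5],0.4],[[-43.7,-34.7,0],[0,0,-17.5],0.4]]' 20
```

```text
time_s: 1.35
ee_pos: [0.5018, 0.1306, 0.2221]
tool_rot: [-0.008, -3.141, 0.001]
wrist_force: [-0.2, 0.2, -0.0]
finger_gap: 0.0521
grip_force: 0.0
```

```bash
python3 -m pendant '[[[0,0.3,4],[0,0,0],0.4],[[0,0.3,9],[0,0,0],0.4],[[0,0.3,13],[0,0,0],0.4],[[0,0.3,13.7],[0,0,0],0.4],[[0,0.3,13.7],[0,0,0],0.4]]' && python3 - <<'E'
from h import *
a=bot.read_camera("side");b=bot.read_camera("top");print(bot.sense()["wrist_force"])
cv2.imwrite("pics/g.png",np.hstack([cv2.resize(a[100:240,200:340],None,fx=2.8,fy=2.8),cv2.resize(b[120:260,150:290],None,fx=2.8,fy=2.8)]))
E
```

```text
time_s: 1.98
ee_pos: [0.5002, 0.1377, 0.0861]
tool_rot: [0.002, -3.142, -0.0]
wrist_force: [0.6, -0.1, 0.9]
finger_gap: 0.0524
grip_force: 0.0
[ 0.08981091 -0.38762503  0.32022695]
```

View pics/g.png

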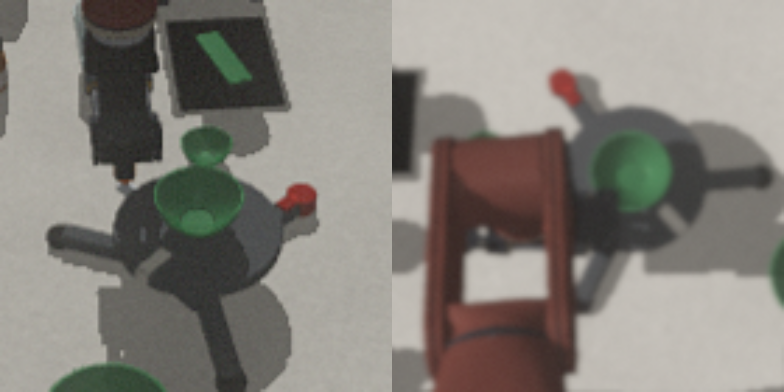

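The side view shows the fingers straddling the orange handle at about (125,180) in the crop, and the white mark at about (150,265). Top view: the mark is at about (680,215). Closing.

```bash
python3 -m pendant '[[[0,0,0],[0,0,0],0.8],[[0,0,0],[0,0,0],0.8],[[0,0,0],[0,0,0],0.8],[[0,0,0],[0,0,0],0.8]]' 15; python3 -c "
from h import *
for i in range(4):
  s=bot.sense();print(s['ee_pos'],s['wrist_force'],s['wrist_torque'],s['finger_gap'],s['joint_pos'])"
```

```text
time_s: 2.58
ee_pos: [0.5004, 0.137, 0.0858]
tool_rot: [-0.001, 3.141, 0.0]
wrist_force: [-0.1, -0.3, 2.0]
finger_gap: 0.0254
grip_force: 15.0
[0.50044875 0.13704951 0.08580599] [-0.13893499 -0.28564899  2.02010143] [ 0.06012882  0.01312074 -0.01667764] 0.025377785542971414 [ 1.15195807e-01  1.12474503e-01  1.92159309e+00  6.20079431e-05
  1.10713391e+00 -1.45619644e+00]
[0.50044875 0.13704951 0.08580599] [-0.13893499 -0.28564899  2.02010143] [ 0.06012882  0.01312074 -0.01667764] 0.025377785542971414 [ 1.15195807e-01  1.12474503e-01  1.92159309e+00  6.20079431e-05
  1.10713391e+00 -1.45619644e+00]
[0.50044875 0.13704951 0.08580599] [-0.13893499 -0.28564899  2.02010143] [ 0.06012882  0.01312074 -0.01667764] 0.025377785542971414 [ 1.15195807e-01  1.12474503e-01  1.92159309e+00  6.20079431e-05
  1.10713391e+00 -1.45619644e+00]
[0.50044875 0.13704951 0.08580599] [-0.13893499 -0.28564899  2.02010143] [ 0.06012882  0.01312074 -0.01667764] 0.025377785542971414 [ 1.15195807e-01  1.12474503e-01  1.92159309e+00  6.20079431e-05
  1.10713391e+00 -1.45619644e+00]
```

```bash
cat > g.py <<'E'
import sys,json; from h import *
# state: commanded P (m), nominal crank angle (deg), centre c
def load(): return json.load(open("st.json"))
def gen(incs,commit=True,s=None):
    s=s or load(); P0=np.array(s["P"]); a=s["a"]; rows=[]
    for i in incs:
        a+=i; Q=np.array(s["c"])+.13*np.array([np.cos(np.radians(a)),np.sin(np.radians(a))])
        d=np.round((Q-P0)*100,1); rows.append([[-d[0]+0,d[1]+0,0],[0,0,0],.8])
    s["P"]=(P0+d/100).tolist(); s["a"]=a
    if commit: json.dump(s,open("st.json","w"))
    print(json.dumps(rows).replace(" ","")); 
def track(n="side"):
    t=bot.sense()["time_s"]; im=cv2.GaussianBlur(bot.read_camera(n),(3,3),0).min(axis=2).astype(np.float32)
    c=load()["c"]; A=np.radians(np.arange(0,360,1.)); r=np.arange(.069,.0925,.003); w=[-.005,0,.005]
    X=np.array([[c[0]+q*np.cos(a)-v*np.sin(a),c[1]+q*np.sin(a)+v*np.cos(a),.076] for a in A for q in r for v in w])
    u=px(n,X).astype(np.float32).reshape(360,-1,2); sc=cv2.remap(im,u[...,0],u[...,1],cv2.INTER_LINEAR).mean(1)
    k=int(sc.argmax()); f=np.clip(np.roll(sc,180-k)[165:196]-np.median(sc)-.4*(sc[k]-np.median(sc)),0,None); m=k+(f*np.arange(-15,16)).sum()/f.sum()
    print(n,"t %.3f mark %.1f score %.0f med %.0f"%(t,m,sc[k],np.median(sc)), "2nd",np.round(max(sc[j] for j in range(360) if abs((j-k+180)%360-180)>25)))
    return t,m
E
python3 - <<'E'
import json
json.dump({"P":[.5005,.137],"a":123.4,"c":[.5725,.0275]},open("st.json","w"))
from g import *
track("side");track("top")
gen([2,4,5,5,5,5,5,6,6,6])
E
```

```text
side t 2.575 mark 224.0 score 90 med 59 2nd 79.0
top t 2.625 mark 223.4 score 108 med 67 2nd 95.0
[[[0.3,-0.4,0],[0,0,0],0.8],[[1.1,-0.9,0],[0,0,0],0.8],[[1.9,-1.7,0],[0,0,0],0.8],[[2.7,-2.5,0],[0,0,0],0.8],[[3.4,-3.4,0],[0,0,0],0.8],[[4.0,-4.3,0],[0,0,0],0.8],[[4.5,-5.3,0],[0,0,0],0.8],[[5.0,-6.6,0],[0,0,0],0.8],[[5.4,-7.9,0],[0,0,0],0.8],[[5.7,-9.2,0],[0,0,0],0.8]]
```

```bash
python3 -m pendant '[[[0.3,-0.4,0],[0,0,0],0.8],[[1.1,-0.9,0],[0,0,0],0.8],[[1.9,-1.7,0],[0,0,0],0.8],[[2.7,-2.5,0],[0,0,0],0.8],[[3.4,-3.4,0],[0,0,0],0.8],[[4.0,-4.3,0],[0,0,0],0.8],[[4.5,-5.3,0],[0,0,0],0.8],[[5.0,-6.6,0],[0,0,0],0.8],[[5.4,-7.9,0],[0,0,0],0.8],[[5.7,-9.2,0],[0,0,0],0.8]]'; python3 -c "
from g import *
print(load());track('side');track('top');gen([6]*10)"
```

```text
time_s: 3.92
ee_pos: [0.4465, 0.0435, 0.0862]
tool_rot: [0.0, 3.133, -0.001]
wrist_force: [17.3, -2.9, -11.9]
finger_gap: 0.0256
grip_force: 15.0
{'P': [0.44349999999999995, 0.04500000000000001], 'a': 172.4, 'c': [0.5725, 0.0275]}
side t 3.925 mark 242.3 score 98 med 76 2nd 84.0
top t 3.975 mark 242.3 score 109 med 78 2nd 92.0
[[[0.1,-1.4,0],[0,0,0],0.8],[[0.1,-2.7,0],[0,0,0],0.8],[[-0.1,-4.1,0],[0,0,0],0.8],[[-0.4,-5.4,0],[0,0,0],0.8],[[-0.9,-6.7,0],[0,0,0],0.8],[[-1.5,-7.9,0],[0,0,0],0.8],[[-2.2,-9.1,0],[0,0,0],0.8],[[-3.0,-10.2,0],[0,0,0],0.8],[[-3.9,-11.2,0],[0,0,0],0.8],[[-5.0,-12.0,0],[0,0,0],0.8]]
```

```bash
python3 -c "
from g import *
json.dump({'P':[.4435,.045],'a':172.4,'c':[.5765,.0275]},open('st.json','w'))
gen([6]*10)"
```

```text
[[[-0.3,-1.4,0],[0,0,0],0.8],[[-0.3,-2.7,0],[0,0,0],0.8],[[-0.5,-4.1,0],[0,0,0],0.8],[[-0.8,-5.4,0],[0,0,0],0.8],[[-1.3,-6.7,0],[0,0,0],0.8],[[-1.9,-7.9,0],[0,0,0],0.8],[[-2.6,-9.1,0],[0,0,0],0.8],[[-3.4,-10.2,0],[0,0,0],0.8],[[-4.3,-11.2,0],[0,0,0],0.8],[[-5.4,-12.0,0],[0,0,0],0.8]]
```

```bash
python3 -m pendant '[[[-0.3,-1.4,0],[0,0,0],0.8],[[-0.3,-2.7,0],[0,0,0],0.8],[[-0.5,-4.1,0],[0,0,0],0.8],[[-0.8,-5.4,0],[0,0,0],0.8],[[-1.3,-6.7,0],[0,0,0],0.8],[[-1.9,-7.9,0],[0,0,0],0.8],[[-2.6,-9.1,0],[0,0,0],0.8],[[-3.4,-10.2,0],[0,0,0],0.8],[[-4.3,-11.2,0],[0,0,0],0.8],[[-5.4,-12.0,0],[0,0,0],0.8]]'; python3 -c "
from g import *
print(load(),bot.sense()['wrist_force']);track('side');track('top');gen([7,8,9,10,10,10,10,10,10,10])"
```

```text
time_s: 5.28
ee_pos: [0.4989, -0.0733, 0.0857]
tool_rot: [0.0, 3.138, 0.007]
wrist_force: [6.9, 11.3, 0.2]
finger_gap: 0.0256
grip_force: 15.0
{'P': [0.4975, -0.075], 'a': 232.4, 'c': [0.5765, 0.0275]} [ 6.92013829 11.29394409  0.16822403]
side t 5.275 mark 274.9 score 95 med 53 2nd 86.0
top t 5.325 mark 339.3 score 101 med 88 2nd 99.0
[[[-1.3,-0.9,0],[0,0,0],0.8],[[-2.9,-1.8,0],[0,0,0],0.8],[[-4.8,-2.4,0],[0,0,0],0.8],[[-7.1,-2.7,0],[0,0,0],0.8],[[-9.3,-2.7,0],[0,0,0],0.8],[[-11.6,-2.2,0],[0,0,0],0.8],[[-13.7,-1.4,0],[0,0,0],0.8],[[-15.6,-0.2,0],[0,0,0],0.8],[[-17.3,1.3,0],[0,0,0],0.8],[[-18.7,3.1,0],[0,0,0],0.8]]
```

```bash
sed -i 's/c=load()\["c"\]; A/c=[.5735,.028]; A/' g.py; python3 -c "
from g import *
json.dump({'P':[.4975,-.075],'a':233.7,'c':[.576,.032]},open('st.json','w'))
gen([7,8,9,10,10,10,10,10,10,10])"
```

```text
[[[-1.5,-0.6,0],[0,0,0],0.8],[[-3.1,-1.4,0],[0,0,0],0.8],[[-5.1,-2.0,0],[0,0,0],0.8],[[-7.3,-2.3,0],[0,0,0],0.8],[[-9.6,-2.2,0],[0,0,0],0.8],[[-11.8,-1.7,0],[0,0,0],0.8],[[-13.9,-0.8,0],[0,0,0],0.8],[[-15.8,0.4,0],[0,0,0],0.8],[[-17.5,2.0,0],[0,0,0],0.8],[[-18.8,3.8,0],[0,0,0],0.8]]
```

```bash
python3 -m pendant '[[[-1.5,-0.6,0],[0,0,0],0.8],[[-3.1,-1.4,0],[0,0,0],0.8],[[-5.1,-2.0,0],[0,0,0],0.8],[[-7.3,-2.3,0],[0,0,0],0.8],[[-9.6,-2.2,0],[0,0,0],0.8],[[-11.8,-1.7,0],[0,0,0],0.8],[[-13.9,-0.8,0],[0,0,0],0.8],[[-15.8,0.4,0],[0,0,0],0.8],[[-17.5,2.0,0],[0,0,0],0.8],[[-18.8,3.8,0],[0,0,0],0.8]]'; python3 -c "
from g import *
print(load(),bot.sense()['wrist_force']);track('side');track('top');gen([11,12,12,13,13,14,14,15,15,15])"
```

```text
time_s: 6.62
ee_pos: [0.6863, -0.0377, 0.0859]
tool_rot: [0.0, 3.14, -0.001]
wrist_force: [2.8, -2.2, 2.4]
finger_gap: 0.0256
grip_force: 15.0
{'P': [0.6855, -0.037], 'a': 327.7, 'c': [0.576, 0.032]} [ 2.80628166 -2.17854317  2.39699636]
side t 6.625 mark 329.6 score 165 med 81 2nd 94.0
top t 6.675 mark 75.3 score 98 med 63 2nd 92.0
[[[-1.2,2.2,0],[0,0,0],0.8],[[-1.9,4.8,0],[0,0,0],0.8],[[-2.0,7.5,0],[0,0,0],0.8],[[-1.6,10.4,0],[0,0,0],0.8],[[-0.5,13.1,0],[0,0,0],0.8],[[1.4,15.7,0],[0,0,0],0.8],[[3.8,17.8,0],[0,0,0],0.8],[[6.9,19.2,0],[0,0,0],0.8],[[10.2,19.9,0],[0,0,0],0.8],[[13.6,19.6,0],[0,0,0],0.8]]
```

```bash
sed -i 's/^def track/&/; s/im=cv2.GaussianBlur(bot.read_camera(n)/raw=bot.read_camera(n); cv2.imwrite(f"pics\/t_{n}_{t:.2f}.png",raw); im=cv2.GaussianBlur(raw/' g.py; python3 -m pendant '[[[-1.2,2.2,0],[0,0,0],0.8],[[-1.9,4.8,0],[0,0,0],0.8],[[-2.0,7.5,0],[0,0,0],0.8],[[-1.6,10.4,0],[0,0,0],0.8],[[-0.5,13.1,0],[0,0,0],0.8],[[1.4,15.7,0],[0,0,0],0.8],[[3.8,17.8,0],[0,0,0],0.8],[[6.9,19.2,0],[0,0,0],0.8],[[10.2,19.9,0],[0,0,0],0.8],[[13.6,19.6,0],[0,0,0],0.8]]'; python3 -c "
from g import *
print(load(),bot.sense()['wrist_force']);track('side');gen([16]*10)"
```

```text
time_s: 7.98
ee_pos: [0.5478, 0.1588, 0.0856]
tool_rot: [0.003, -3.141, 0.003]
wrist_force: [3.2, -11.1, 5.1]
finger_gap: 0.0256
grip_force: 15.0
{'P': [0.5495, 0.159], 'a': 461.7, 'c': [0.576, 0.032]} [  3.15231139 -11.08249232   5.07641845]
side t 7.975 mark 165.3 score 83 med 65 2nd 78.0
[[[3.4,-1.2,0],[0,0,0],0.8],[[6.3,-3.3,0],[0,0,0],0.8],[[8.6,-6.1,0],[0,0,0],0.8],[[9.9,-9.5,0],[0,0,0],0.8],[[10.3,-13.1,0],[0,0,0],0.8],[[9.7,-16.7,0],[0,0,0],0.8],[[8.2,-19.9,0],[0,0,0],0.8],[[5.8,-22.6,0],[0,0,0],0.8],[[2.7,-24.5,0],[0,0,0],0.8],[[-0.8,-25.6,0],[0,0,0],0.8]]
```

```bash
python3 -m pendant '[[[3.4,-1.2,0],[0,0,0],0.8],[[6.3,-3.3,0],[0,0,0],0.8],[[8.6,-6.1,0],[0,0,0],0.8],[[9.9,-9.5,0],[0,0,0],0.8],[[10.3,-13.1,0],[0,0,0],0.8],[[9.7,-16.7,0],[0,0,0],0.8],[[8.2,-19.9,0],[0,0,0],0.8],[[5.8,-22.6,0],[0,0,0],0.8],[[2.7,-24.5,0],[0,0,0],0.8],[[-0.8,-25.6,0],[0,0,0],0.8]]'; python3 -c "
from g import *
print(load(),bot.sense()['wrist_force']);track('side')
s=load();s['c']=[.5762,.0312];gen([16]*10,s=s)
gen([16]*10)"
```

```text
time_s: 9.28
ee_pos: [0.5577, -0.0974, 0.0856]
tool_rot: [-0.001, -3.14, -0.001]
wrist_force: [0.8, 7.2, 5.7]
finger_gap: 0.0263
grip_force: 15.0
{'P': [0.5575, -0.097], 'a': 621.7, 'c': [0.576, 0.032]} [0.77516515 7.17101822 5.69005372]
side t 9.275 mark 161.6 score 167 med 78 2nd 89.0
[[[-3.6,-0.1,0],[0,0,0],0.8],[[-7.1,0.9,0],[0,0,0],0.8],[[-10.2,2.8,0],[0,0,0],0.8],[[-12.6,5.5,0],[0,0,0],0.8],[[-14.2,8.7,0],[0,0,0],0.8],[[-14.9,12.3,0],[0,0,0],0.8],[[-14.5,15.9,0],[0,0,0],0.8],[[-13.2,19.3,0],[0,0,0],0.8],[[-10.9,22.1,0],[0,0,0],0.8],[[-8.0,24.3,0],[0,0,0],0.8]]
[[[3.4,1.2,0],[0,0,0],0.8],[[7.0,1.5,0],[0,0,0],0.8],[[10.5,0.8,0],[0,0,0],0.8],[[13.7,-0.9,0],[0,0,0],0.8],[[16.3,-3.4,0],[0,0,0],0.8],[[18.2,-6.5,0],[0,0,0],0.8],[[19.1,-10.1,0],[0,0,0],0.8],[[18.9,-13.7,0],[0,0,0],0.8],[[17.8,-17.1,0],[0,0,0],0.8],[[15.8,-20.1,0],[0,0,0],0.8]]
```

```bash
python3 -m pendant '[[[-3.6,-0.1,0],[0,0,0],0.8],[[-7.1,0.9,0],[0,0,0],0.8],[[-10.2,2.8,0],[0,0,0],0.8],[[-12.6,5.5,0],[0,0,0],0.8],[[-14.2,8.7,0],[0,0,0],0.8],[[-14.9,12.3,0],[0,0,0],0.8],[[-14.5,15.9,0],[0,0,0],0.8],[[-13.2,19.3,0],[0,0,0],0.8],[[-10.9,22.1,0],[0,0,0],0.8],[[-8.0,24.3,0],[0,0,0],0.8]]'; python3 -c "
from g import *
print(bot.sense()['wrist_force']);track('side')"; python3 -m pendant '[[[3.4,1.2,0],[0,0,0],0.8],[[7.0,1.5,0],[0,0,0],0.8],[[10.5,0.8,0],[0,0,0],0.8],[[13.7,-0.9,0],[0,0,0],0.8],[[16.3,-3.4,0],[0,0,0],0.8],[[18.2,-6.5,0],[0,0,0],0.8],[[19.1,-10.1,0],[0,0,0],0.8],[[18.9,-13.7,0],[0,0,0],0.8],[[17.8,-17.1,0],[0,0,0],0.8],[[15.8,-20.1,0],[0,0,0],0.8]]'; python3 -c "
from g import *
print(load(),bot.sense()['wrist_force']);track('side')
s=load();gen([16]*10,s=s)
gen([16]*10)"
```

```text
time_s: 10.58
ee_pos: [0.6358, 0.1475, 0.0855]
tool_rot: [0.003, -3.14, 0.001]
wrist_force: [-5.3, -8.1, 7.5]
finger_gap: 0.0257
grip_force: 15.0
[-5.25307745 -8.14754899  7.54303791]
side t 10.575 mark 291.2 score 89 med 56 2nd 87.0
time_s: 11.88
ee_pos: [0.4789, -0.0553, 0.0856]
tool_rot: [0.001, -3.14, -0.002]
wrist_force: [7.9, 7.2, 1.7]
finger_gap: 0.0256
grip_force: 15.0
{'P': [0.4794999999999999, -0.05500000000000002], 'a': 941.7, 'c': [0.5762, 0.0312]} [7.92312917 7.20318073 1.6511092 ]
side t 11.875 mark 16.6 score 84 med 55 2nd 84.0
[[[-2.7,-2.4,0],[0,0,0],0.8],[[-6.0,-3.9,0],[0,0,0],0.8],[[-9.6,-4.4,0],[0,0,0],0.8],[[-13.2,-3.9,0],[0,0,0],0.8],[[-16.5,-2.4,0],[0,0,0],0.8],[[-19.3,-0.1,0],[0,0,0],0.8],[[-21.3,2.9,0],[0,0,0],0.8],[[-22.5,6.3,0],[0,0,0],0.8],[[-22.6,9.9,0],[0,0,0],0.8],[[-21.7,13.4,0],[0,0,0],0.8]]
[[[1.7,3.2,0],[0,0,0],0.8],[[4.3,5.7,0],[0,0,0],0.8],[[7.5,7.4,0],[0,0,0],0.8],[[11.1,8.2,0],[0,0,0],0.8],[[14.7,7.9,0],[0,0,0],0.8],[[18.1,6.7,0],[0,0,0],0.8],[[21.0,4.6,0],[0,0,0],0.8],[[23.3,1.8,0],[0,0,0],0.8],[[24.6,-1.6,0],[0,0,0],0.8],[[25.0,-5.2,0],[0,0,0],0.8]]
```

```bash
ls pics; python3 -c "
import cv2,numpy as np,glob
F=[f'pics/t_side_{t}.png' for t in ('9.28','10.57','10.58','11.88','11.87','9.27')]
import os
F=sorted([f for f in F if os.path.exists(f)],key=lambda f:float(f[12:-4]));print(F)
cv2.imwrite('pics/m.png',np.hstack([cv2.resize(cv2.imread(f)[140:230,220:310],(266,266),interpolation=2) for f in F]))"
```

```text
cropA.png
cropB.png
g.png
side0.png
t_side_10.57.png
t_side_11.88.png
t_side_7.97.png
t_side_9.28.png
top0.png
['pics/t_side_9.28.png', 'pics/t_side_10.57.png', 'pics/t_side_11.88.png']
```

View pics/m.png

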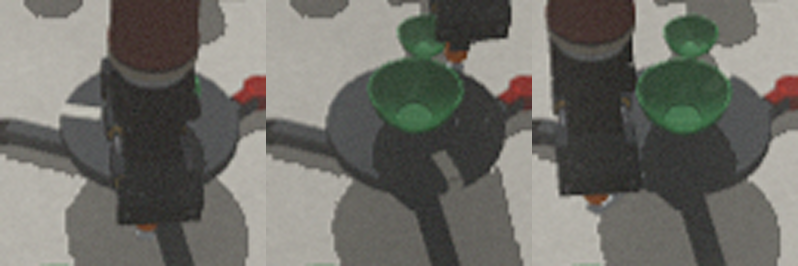

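In the 9.28 s crop the mark is at left, about (83,112), and at 10.57 s it is in the shadow at about (447,170). At 11.88 s it is hidden behind the bowl. That gives about 1.7 rad/s, slightly fast, so I'll slow the crank to 15°/row and make the tracker use local contrast.

```bash
cat >> g.py <<'E'
def measure(im,n="side"):
    im=cv2.GaussianBlur(im,(3,3),0).min(axis=2).astype(np.float32)
    c=[.5735,.028]; A=np.radians(np.arange(0,360,1.)); r=np.arange(.071,.0925,.003); w=np.array([-.018,-.015,-.012,-.004,0,.004,.012,.015,.018])
    X=np.array([[c[0]+q*np.cos(a)-v*np.sin(a),c[1]+q*np.sin(a)+v*np.cos(a),.076] for a in A for q in r for v in w])
    u=px(n,X).astype(np.float32).reshape(360,-1,2); g=cv2.remap(im,u[...,0],u[...,1],cv2.INTER_LINEAR).reshape(360,len(r),3,3).mean((1,3))
    sc=np.clip((g[:,1]-np.maximum(g[:,0],g[:,2])),-5,None)/g.mean(1); k=int(sc.argmax())
    f=np.clip(np.roll(sc,180-k)[170:191]-.3*sc[k],0,None); m=k+(f*np.arange(-10,11)).sum()/f.sum()
    return round(m,1),round(float(sc[k]),2),round(float(max(sc[j] for j in range(360) if abs((j-k+180)%360-180)>20)),2)
def track(n="side"):
    t=bot.sense()["time_s"]; raw=bot.read_camera(n); cv2.imwrite(f"pics/t_{n}_{t:.2f}.png",raw); print(n,round(t,3),measure(raw,n))
E
python3 -c "
from g import *
for f in ('side0','t_side_7.97','t_side_9.28','t_side_10.57','t_side_11.88'): print(f,measure(cv2.imread(f'pics/{f}.png')))
for p in ((248.1,177.9),(281.2,197.5)):
  d=at('side',p,.076)[:2]-[.5735,.028];print(np.degrees(np.arctan2(d[1],d[0])),np.hypot(*d))
json.dump({'P':[.4795,-.055],'a':941.7,'c':[.5762,.0312]},open('st.json','w'))
gen([15]*10);gen([15]*10)"
```

```text
side0 (np.float64(223.5), 0.72, 0.12)
t_side_7.97 (np.float64(48.3), 0.05, 0.02)
t_side_9.28 (np.float64(161.6), 0.48, 0.24)
t_side_10.57 (np.float64(291.0), 0.53, 0.02)
t_side_11.88 (np.float64(109.6), 0.1, 0.07)
163.23523371278205 0.06800078246257008
-70.07780274646449 0.07858895375391786
[[[-2.5,-2.2,0],[0,0,0],0.8],[[-5.6,-3.7,0],[0,0,0],0.8],[[-8.9,-4.4,0],[0,0,0],0.8],[[-12.3,-4.1,0],[0,0,0],0.8],[[-15.5,-3.0,0],[0,0,0],0.8],[[-18.3,-1.1,0],[0,0,0],0.8],[[-20.5,1.5,0],[0,0,0],0.8],[[-22.0,4.5,0],[0,0,0],0.8],[[-22.6,7.9,0],[0,0,0],0.8],[[-22.4,11.3,0],[0,0,0],0.8]]
[[[1.1,3.2,0],[0,0,0],0.8],[[3.0,6.0,0],[0,0,0],0.8],[[5.6,8.2,0],[0,0,0],0.8],[[8.6,9.7,0],[0,0,0],0.8],[[12.0,10.3,0],[0,0,0],0.8],[[15.4,10.0,0],[0,0,0],0.8],[[18.6,8.9,0],[0,0,0],0.8],[[21.4,7.0,0],[0,0,0],0.8],[[23.6,4.5,0],[0,0,0],0.8],[[25.1,1.4,0],[0,0,0],0.8]]
```

```bash
python3 -m pendant '[[[-2.5,-2.2,0],[0,0,0],0.8],[[-5.6,-3.7,0],[0,0,0],0.8],[[-8.9,-4.4,0],[0,0,0],0.8],[[-12.3,-4.1,0],[0,0,0],0.8],[[-15.5,-3.0,0],[0,0,0],0.8],[[-18.3,-1.1,0],[0,0,0],0.8],[[-20.5,1.5,0],[0,0,0],0.8],[[-22.0,4.5,0],[0,0,0],0.8],[[-22.6,7.9,0],[0,0,0],0.8],[[-22.4,11.3,0],[0,0,0],0.8]]'|grep -E "force"; python3 -c "
from g import *
track()"; python3 -m pendant '[[[1.1,3.2,0],[0,0,0],0.8],[[3.0,6.0,0],[0,0,0],0.8],[[5.6,8.2,0],[0,0,0],0.8],[[8.6,9.7,0],[0,0,0],0.8],[[12.0,10.3,0],[0,0,0],0.8],[[15.4,10.0,0],[0,0,0],0.8],[[18.6,8.9,0],[0,0,0],0.8],[[21.4,7.0,0],[0,0,0],0.8],[[23.6,4.5,0],[0,0,0],0.8],[[25.1,1.4,0],[0,0,0],0.8]]'|grep force; python3 -c "
from g import *
track();print(load());gen([15]*10);gen([15]*10)"
```

```text
wrist_force: [-4.9, -1.6, 5.6]
grip_force: 15.0
side 13.175 (np.float64(166.7), 0.48, 0.02)
wrist_force: [10.6, -4.2, -2.3]
grip_force: 15.0
side 14.475 (np.float64(288.2), 0.48, 0.03)
{'P': [0.4525, 0.07200000000000001], 'a': 1241.7, 'c': [0.5762, 0.0312]}
[[[0.6,-3.3,0],[0,0,0],0.8],[[0.4,-6.7,0],[0,0,0],0.8],[[-0.8,-9.9,0],[0,0,0],0.8],[[-2.7,-12.7,0],[0,0,0],0.8],[[-5.2,-14.9,0],[0,0,0],0.8],[[-8.3,-16.4,0],[0,0,0],0.8],[[-11.6,-17.1,0],[0,0,0],0.8],[[-15.0,-16.8,0],[0,0,0],0.8],[[-18.2,-15.7,0],[0,0,0],0.8],[[-21.0,-13.8,0],[0,0,0],0.8]]
[[[-2.2,2.6,0],[0,0,0],0.8],[[-3.7,5.6,0],[0,0,0],0.8],[[-4.3,9.0,0],[0,0,0],0.8],[[-4.1,12.4,0],[0,0,0],0.8],[[-3.0,15.6,0],[0,0,0],0.8],[[-1.1,18.4,0],[0,0,0],0.8],[[1.5,20.6,0],[0,0,0],0.8],[[4.5,22.1,0],[0,0,0],0.8],[[7.9,22.7,0],[0,0,0],0.8],[[11.3,22.4,0],[0,0,0],0.8]]
```

```bash
python3 -m pendant '[[[0.6,-3.3,0],[0,0,0],0.8],[[0.4,-6.7,0],[0,0,0],0.8],[[-0.8,-9.9,0],[0,0,0],0.8],[[-2.7,-12.7,0],[0,0,0],0.8],[[-5.2,-14.9,0],[0,0,0],0.8],[[-8.3,-16.4,0],[0,0,0],0.8],[[-11.6,-17.1,0],[0,0,0],0.8],[[-15.0,-16.8,0],[0,0,0],0.8],[[-18.2,-15.7,0],[0,0,0],0.8],[[-21.0,-13.8,0],[0,0,0],0.8]]'|grep force; python3 -c "
from g import *
track()"; python3 -m pendant '[[[-2.2,2.6,0],[0,0,0],0.8],[[-3.7,5.6,0],[0,0,0],0.8],[[-4.3,9.0,0],[0,0,0],0.8],[[-4.1,12.4,0],[0,0,0],0.8],[[-3.0,15.6,0],[0,0,0],0.8],[[-1.1,18.4,0],[0,0,0],0.8],[[1.5,20.6,0],[0,0,0],0.8],[[4.5,22.1,0],[0,0,0],0.8],[[7.9,22.7,0],[0,0,0],0.8],[[11.3,22.4,0],[0,0,0],0.8]]'|grep force; python3 -c "
from g import *
track();print(load());gen([15]*10);gen([15]*10);gen([15]*10)"
```

```text
wrist_force: [-3.7, 3.1, 7.0]
grip_force: 15.0
side 15.775 (np.float64(39.9), 0.64, 0.24)
wrist_force: [0.9, -7.8, 4.8]
grip_force: 15.0
side 17.075 (np.float64(152.8), 0.5, 0.01)
{'P': [0.5495, 0.15799999999999997], 'a': 1541.7, 'c': [0.5762, 0.0312]}
[[[3.2,-1.1,0],[0,0,0],0.8],[[6.0,-3.0,0],[0,0,0],0.8],[[8.2,-5.5,0],[0,0,0],0.8],[[9.7,-8.6,0],[0,0,0],0.8],[[10.3,-11.9,0],[0,0,0],0.8],[[10.1,-15.3,0],[0,0,0],0.8],[[8.9,-18.5,0],[0,0,0],0.8],[[7.0,-21.3,0],[0,0,0],0.8],[[4.5,-23.5,0],[0,0,0],0.8],[[1.4,-25.0,0],[0,0,0],0.8]]
[[[-3.3,-0.7,0],[0,0,0],0.8],[[-6.7,-0.4,0],[0,0,0],0.8],[[-9.9,0.7,0],[0,0,0],0.8],[[-12.7,2.6,0],[0,0,0],0.8],[[-14.9,5.2,0],[0,0,0],0.8],[[-16.4,8.2,0],[0,0,0],0.8],[[-17.0,11.6,0],[0,0,0],0.8],[[-16.8,15.0,0],[0,0,0],0.8],[[-15.7,18.2,0],[0,0,0],0.8],[[-13.8,21.0,0],[0,0,0],0.8]]
[[[2.6,2.2,0],[0,0,0],0.8],[[5.6,3.7,0],[0,0,0],0.8],[[9.0,4.3,0],[0,0,0],0.8],[[12.4,4.0,0],[0,0,0],0.8],[[15.6,2.9,0],[0,0,0],0.8],[[18.4,1.0,0],[0,0,0],0.8],[[20.6,-1.5,0],[0,0,0],0.8],[[22.1,-4.6,0],[0,0,0],0.8],[[22.7,-7.9,0],[0,0,0],0.8],[[22.5,-11.3,0],[0,0,0],0.8]]
```

```bash
python3 -m pendant '[[[3.2,-1.1,0],[0,0,0],0.8],[[6.0,-3.0,0],[0,0,0],0.8],[[8.2,-5.5,0],[0,0,0],0.8],[[9.7,-8.6,0],[0,0,0],0.8],[[10.3,-11.9,0],[0,0,0],0.8],[[10.1,-15.3,0],[0,0,0],0.8],[[8.9,-18.5,0],[0,0,0],0.8],[[7.0,-21.3,0],[0,0,0],0.8],[[4.5,-23.5,0],[0,0,0],0.8],[[1.4,-25.0,0],[0,0,0],0.8]]'|grep wrist; python3 -c "
from g import *
track()"; python3 -m pendant '[[[-3.3,-0.7,0],[0,0,0],0.8],[[-6.7,-0.4,0],[0,0,0],0.8],[[-9.9,0.7,0],[0,0,0],0.8],[[-12.7,2.6,0],[0,0,0],0.8],[[-14.9,5.2,0],[0,0,0],0.8],[[-16.4,8.2,0],[0,0,0],0.8],[[-17.0,11.6,0],[0,0,0],0.8],[[-16.8,15.0,0],[0,0,0],0.8],[[-15.7,18.2,0],[0,0,0],0.8],[[-13.8,21.0,0],[0,0,0],0.8]]'|grep wrist; python3 -c "
from g import *
track()"; python3 -m pendant '[[[2.6,2.2,0],[0,0,0],0.8],[[5.6,3.7,0],[0,0,0],0.8],[[9.0,4.3,0],[0,0,0],0.8],[[12.4,4.0,0],[0,0,0],0.8],[[15.6,2.9,0],[0,0,0],0.8],[[18.4,1.0,0],[0,0,0],0.8],[[20.6,-1.5,0],[0,0,0],0.8],[[22.1,-4.6,0],[0,0,0],0.8],[[22.7,-7.9,0],[0,0,0],0.8],[[22.5,-11.3,0],[0,0,0],0.8]]'|grep wrist; python3 -c "
from g import *
track();print(load());gen([15]*10);gen([15]*10);gen([14,12,10,8,6,4,3,2,1,0])"
```

```text
wrist_force: [3.2, 6.9, 5.7]
side 18.375 (np.float64(111.4), 0.18, 0.13)
wrist_force: [-4.7, -3.3, 7.3]
side 19.675 (np.float64(26.7), 0.45, 0.15)
wrist_force: [12.1, 2.6, -4.8]
side 20.975 (np.float64(136.5), 0.55, 0.03)
{'P': [0.4485, 0.004999999999999963], 'a': 1991.7, 'c': [0.5762, 0.0312]}
[[[-1.2,-3.2,0],[0,0,0],0.8],[[-3.1,-6.0,0],[0,0,0],0.8],[[-5.6,-8.2,0],[0,0,0],0.8],[[-8.7,-9.7,0],[0,0,0],0.8],[[-12.0,-10.4,0],[0,0,0],0.8],[[-15.4,-10.1,0],[0,0,0],0.8],[[-18.6,-9.0,0],[0,0,0],0.8],[[-21.4,-7.1,0],[0,0,0],0.8],[[-23.6,-4.5,0],[0,0,0],0.8],[[-25.1,-1.5,0],[0,0,0],0.8]]
[[[-0.6,3.4,0],[0,0,0],0.8],[[-0.4,6.8,0],[0,0,0],0.8],[[0.7,10.0,0],[0,0,0],0.8],[[2.6,12.8,0],[0,0,0],0.8],[[5.2,15.0,0],[0,0,0],0.8],[[8.2,16.5,0],[0,0,0],0.8],[[11.6,17.1,0],[0,0,0],0.8],[[15.0,16.8,0],[0,0,0],0.8],[[18.2,15.7,0],[0,0,0],0.8],[[21.0,13.8,0],[0,0,0],0.8]]
[[[2.1,-2.4,0],[0,0,0],0.8],[[3.4,-4.7,0],[0,0,0],0.8],[[4.0,-6.9,0],[0,0,0],0.8],[[4.3,-8.7,0],[0,0,0],0.8],[[4.3,-10.1,0],[0,0,0],0.8],[[4.3,-11.0,0],[0,0,0],0.8],[[4.2,-11.6,0],[0,0,0],0.8],[[4.1,-12.1,0],[0,0,0],0.8],[[4.1,-12.3,0],[0,0,0],0.8],[[4.1,-12.3,0],[0,0,0],0.8]]
```

```bash
python3 -m pendant '[[[-1.2,-3.2,0],[0,0,0],0.8],[[-3.1,-6.0,0],[0,0,0],0.8],[[-5.6,-8.2,0],[0,0,0],0.8],[[-8.7,-9.7,0],[0,0,0],0.8],[[-12.0,-10.4,0],[0,0,0],0.8],[[-15.4,-10.1,0],[0,0,0],0.8],[[-18.6,-9.0,0],[0,0,0],0.8],[[-21.4,-7.1,0],[0,0,0],0.8],[[-23.6,-4.5,0],[0,0,0],0.8],[[-25.1,-1.5,0],[0,0,0],0.8]]'|grep wrist; python3 -m pendant '[[[-0.6,3.4,0],[0,0,0],0.8],[[-0.4,6.8,0],[0,0,0],0.8],[[0.7,10.0,0],[0,0,0],0.8],[[2.6,12.8,0],[0,0,0],0.8],[[5.2,15.0,0],[0,0,0],0.8],[[8.2,16.5,0],[0,0,0],0.8],[[11.6,17.1,0],[0,0,0],0.8],[[15.0,16.8,0],[0,0,0],0.8],[[18.2,15.7,0],[0,0,0],0.8],[[21.0,13.8,0],[0,0,0],0.8]]'|grep wrist;  python3 -c "
from g import *
track()
json.dump({'P':[.4485+.251-.21,.005-.015+.138],'a':2291.7,'c':[.5762,.0312]},open('st.json','w'));print(load())
import os
# simulate from 0 at 1.58 rad/s
def sim(incs,w=1.58,dry=.005):
    x=0
    for wc in np.radians(incs)*8:
        for _ in range(125):
            w+=((.02*(wc-w)-.003*w-np.sign(w)*dry)/.0165)*.001; x+=w*.001
    return round(np.degrees(x)),round(w,2)
for n in range(0,9): 
  L=[15]*n+[13,10,7,4,2,1]; print(n,sim(L+[0]*20),sim(L+[0]*20,dry=.008))
"
```

```text
wrist_force: [-4.5, 1.7, 6.5]
wrist_force: [7.5, -8.0, 2.6]
side 23.525 (np.float64(12.4), 0.6, 0.1)
{'P': [0.48950000000000005, 0.128], 'a': 2291.7, 'c': [0.5762, 0.0312]}
0 (74, np.float64(-0.0)) (66, np.float64(-0.0))
1 (85, np.float64(0.0)) (77, np.float64(-0.0))
2 (97, np.float64(0.0)) (87, np.float64(0.0))
3 (108, np.float64(-0.0)) (98, np.float64(-0.0))
4 (120, np.float64(0.0)) (109, np.float64(0.0))
5 (131, np.float64(0.0)) (119, np.float64(0.0))
6 (143, np.float64(0.0)) (130, np.float64(-0.0))
7 (154, np.float64(-0.0)) (140, np.float64(-0.0))
8 (166, np.float64(-0.0)) (151, np.float64(0.0))
```

```bash
python3 -c "
from g import *
gen([15]*10);gen([15]*10);print(load())"
```

```text
[[[2.2,-2.5,0],[0,0,0],0.8],[[3.7,-5.6,0],[0,0,0],0.8],[[4.3,-8.9,0],[0,0,0],0.8],[[4.1,-12.3,0],[0,0,0],0.8],[[2.9,-15.5,0],[0,0,0],0.8],[[1.0,-18.3,0],[0,0,0],0.8],[[-1.5,-20.5,0],[0,0,0],0.8],[[-4.6,-22.0,0],[0,0,0],0.8],[[-7.9,-22.7,0],[0,0,0],0.8],[[-11.3,-22.4,0],[0,0,0],0.8]]
[[[-3.2,1.1,0],[0,0,0],0.8],[[-6.0,3.0,0],[0,0,0],0.8],[[-8.2,5.6,0],[0,0,0],0.8],[[-9.7,8.6,0],[0,0,0],0.8],[[-10.3,12.0,0],[0,0,0],0.8],[[-10.1,15.4,0],[0,0,0],0.8],[[-9.0,18.6,0],[0,0,0],0.8],[[-7.1,21.4,0],[0,0,0],0.8],[[-4.5,23.6,0],[0,0,0],0.8],[[-1.5,25.1,0],[0,0,0],0.8]]
{'P': [0.6175, 0.15500000000000003], 'a': 2591.7, 'c': [0.5762, 0.0312]}
```

```bash
python3 -m pendant '[[[2.2,-2.5,0],[0,0,0],0.8],[[3.7,-5.6,0],[0,0,0],0.8],[[4.3,-8.9,0],[0,0,0],0.8],[[4.1,-12.3,0],[0,0,0],0.8],[[2.9,-15.5,0],[0,0,0],0.8],[[1.0,-18.3,0],[0,0,0],0.8],[[-1.5,-20.5,0],[0,0,0],0.8],[[-4.6,-22.0,0],[0,0,0],0.8],[[-7.9,-22.7,0],[0,0,0],0.8],[[-11.3,-22.4,0],[0,0,0],0.8]]'|grep wrist; python3 -m pendant '[[[-3.2,1.1,0],[0,0,0],0.8],[[-6.0,3.0,0],[0,0,0],0.8],[[-8.2,5.6,0],[0,0,0],0.8],[[-9.7,8.6,0],[0,0,0],0.8],[[-10.3,12.0,0],[0,0,0],0.8],[[-10.1,15.4,0],[0,0,0],0.8],[[-9.0,18.6,0],[0,0,0],0.8],[[-7.1,21.4,0],[0,0,0],0.8],[[-4.5,23.6,0],[0,0,0],0.8],[[-1.5,25.1,0],[0,0,0],0.8]]'|grep wrist;  python3 -c "
from g import *
track();gen([15,15,15,15,15,15,13,10,7,4]);gen([2,1,0,0,0,0,0,0,0,0])"
```

```text
wrist_force: [-0.6, 4.5, 6.7]
wrist_force: [-2.9, -8.4, 6.9]
side 26.075 (np.float64(239.4), 0.4, 0.02)
[[[3.4,0.6,0],[0,0,0],0.8],[[6.8,0.3,0],[0,0,0],0.8],[[10.0,-0.8,0],[0,0,0],0.8],[[12.8,-2.7,0],[0,0,0],0.8],[[15.0,-5.2,0],[0,0,0],0.8],[[16.5,-8.3,0],[0,0,0],0.8],[[17.1,-11.2,0],[0,0,0],0.8],[[17.1,-13.4,0],[0,0,0],0.8],[[16.9,-15.0,0],[0,0,0],0.8],[[16.6,-15.9,0],[0,0,0],0.8]]
[[[-0.1,-0.4,0],[0,0,0],0.8],[[-0.2,-0.6,0],[0,0,0],0.8],[[-0.2,-0.6,0],[0,0,0],0.8],[[-0.2,-0.6,0],[0,0,0],0.8],[[-0.2,-0.6,0],[0,0,0],0.8],[[-0.2,-0.6,0],[0,0,0],0.8],[[-0.2,-0.6,0],[0,0,0],0.8],[[-0.2,-0.6,0],[0,0,0],0.8],[[-0.2,-0.6,0],[0,0,0],0.8],[[-0.2,-0.6,0],[0,0,0],0.8]]
```

```bash
python3 -m pendant '[[[3.4,0.6,0],[0,0,0],0.8],[[6.8,0.3,0],[0,0,0],0.8],[[10.0,-0.8,0],[0,0,0],0.8],[[12.8,-2.7,0],[0,0,0],0.8],[[15.0,-5.2,0],[0,0,0],0.8],[[16.5,-8.3,0],[0,0,0],0.8],[[17.1,-11.2,0],[0,0,0],0.8],[[17.1,-13.4,0],[0,0,0],0.8],[[16.9,-15.0,0],[0,0,0],0.8],[[16.6,-15.9,0],[0,0,0],0.8]]'|grep wrist; python3 -c "
from g import *
track()";  python3 -m pendant '[[[-0.1,-0.4,0],[0,0,0],0.8],[[-0.2,-0.6,0],[0,0,0],0.8],[[-0.2,-0.6,0],[0,0,0],0.8],[[-0.2,-0.6,0],[0,0,0],0.8],[[-0.2,-0.6,0],[0,0,0],0.8],[[-0.2,-0.6,0],[0,0,0],0.8],[[-0.2,-0.6,0],[0,0,0],0.8],[[-0.2,-0.6,0],[0,0,0],0.8],[[-0.2,-0.6,0],[0,0,0],0.8],[[-0.2,-0.6,0],[0,0,0],0.8]]'; python3 -c "
from g import *
track();track();track('top')
cv2.imwrite('pics/e.png',np.hstack([cv2.resize(cv2.imread(sorted(__import__('glob').glob('pics/t_%s_*'%n),key=lambda f:float(f.split('_')[2][:-4]))[-1])[b[1]:b[1]+100,b[0]:b[0]+100],(400,400),interpolation=2) for n,b in (('side',(220,135)),('top',(185,135)))]))"
```

```text
wrist_force: [-2.6, -0.7, 5.8]
side 27.375 (np.float64(353.2), 0.62, 0.04)
time_s: 28.68
ee_pos: [0.4526, -0.0096, 0.0855]
tool_rot: [0.002, -3.139, -0.0]
wrist_force: [-3.0, -1.2, 7.8]
finger_gap: 0.0259
grip_force: 15.0
side 28.675 (np.float64(16.4), 0.6, 0.05)
side 28.725 (np.float64(16.4), 0.61, 0.05)
top 28.775 (np.float64(15.7), 0.47, 0.03)
```

View pics/e.png

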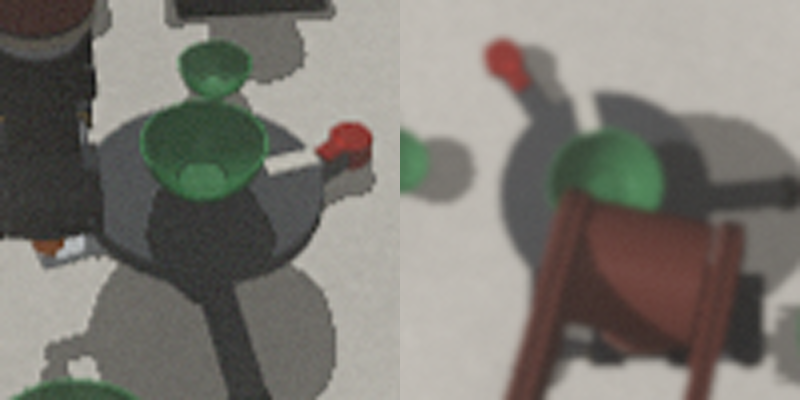

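The platter is at rest and the bowl is upright. The mark (side (290,162), top (585,110)) is at 16°, about 20° short of the toe at about 35.9°. I'll work out a forward nudge.

```bash
python3 -c "
from g import *
def sim(incs,dry=.005):
    x=w=0
    for wc in np.radians(incs)*8:
        for _ in range(125):
            T=.02*(wc-w)-.003*w
            if abs(w)<2e-3 and abs(T)<dry: w=0;continue
            w+=(T-np.sign(w if abs(w)>2e-3 else T)*dry)/.0165*.001; x+=w*.001
    return round(np.degrees(x),1)
for L in ([4,8,10,8,4],[4,8,8,8,4],[4,8,8,8,8,4],[4,8,8,8,8,8,4]): print(L,[sim(L+[0]*12,d) for d in (.004,.005,.0065,.008)])
gen([4,8,8,8,8,4,0,0,0,0])"
```

```text
[4, 8, 10, 8, 4] [np.float64(15.1), np.float64(13.2), np.float64(10.8), np.float64(8.8)]
[4, 8, 8, 8, 4] [np.float64(13.8), np.float64(11.9), np.float64(9.6), np.float64(7.7)]
[4, 8, 8, 8, 8, 4] [np.float64(18.7), np.float64(16.4), np.float64(13.5), np.float64(11.1)]
[4, 8, 8, 8, 8, 8, 4] [np.float64(23.8), np.float64(21.1), np.float64(17.7), np.float64(14.7)]
[[[-0.3,-0.9,0],[0,0,0],0.8],[[-1.1,-2.5,0],[0,0,0],0.8],[[-2.1,-4.0,0],[0,0,0],0.8],[[-3.4,-5.3,0],[0,0,0],0.8],[[-4.8,-6.5,0],[0,0,0],0.8],[[-5.5,-7.0,0],[0,0,0],0.8],[[-5.5,-7.0,0],[0,0,0],0.8],[[-5.5,-7.0,0],[0,0,0],0.8],[[-5.5,-7.0,0],[0,0,0],0.8],[[-5.5,-7.0,0],[0,0,0],0.8]]
```

```bash
python3 -c "
from g import *
s=load();print(s);s['P']=[s['P'][0]-.055,s['P'][1]+.07];s['a']-=40
gen([4,8,8,8,8,8,4,0,0,0],s=s)"
```

```text
{'P': [0.5085000000000001, -0.07999999999999999], 'a': 2758.7, 'c': [0.5762, 0.0312]}
[[[-0.3,-0.9,0],[0,0,0],0.8],[[-1.1,-2.5,0],[0,0,0],0.8],[[-2.1,-4.0,0],[0,0,0],0.8],[[-3.4,-5.3,0],[0,0,0],0.8],[[-4.8,-6.5,0],[0,0,0],0.8],[[-6.3,-7.4,0],[0,0,0],0.8],[[-7.1,-7.8,0],[0,0,0],0.8],[[-7.1,-7.8,0],[0,0,0],0.8],[[-7.1,-7.8,0],[0,0,0],0.8],[[-7.1,-7.8,0],[0,0,0],0.8]]
```

```bash
python3 -m pendant '[[[-0.3,-0.9,0],[0,0,0],0.8],[[-1.1,-2.5,0],[0,0,0],0.8],[[-2.1,-4.0,0],[0,0,0],0.8],[[-3.4,-5.3,0],[0,0,0],0.8],[[-4.8,-6.5,0],[0,0,0],0.8],[[-6.3,-7.4,0],[0,0,0],0.8],[[-7.1,-7.8,0],[0,0,0],0.8],[[-7.1,-7.8,0],[0,0,0],0.8],[[-7.1,-7.8,0],[0,0,0],0.8],[[-7.1,-7.8,0],[0,0,0],0.8]]'; python3 -m pendant '[[[0,0,0],[0,0,0],0.8],[[0,0,0],[0,0,0],0.8],[[0,0,0],[0,0,0],0.8],[[0,0,0],[0,0,0],0.8]]' |grep wrist; python3 -c "
from g import *
track();track('top')
r=cv2.imread(sorted(__import__('glob').glob('pics/t_top_*'),key=lambda f:float(f.split('_')[2][:-4]))[-1])
for lo,hi in (((0,120,60),(5,255,255)),): print([ (st,c) for st,c in blobs(r,lo,hi,(195,138,230,165))])"
```

```text
time_s: 30.08
ee_pos: [0.524, -0.0876, 0.0856]
tool_rot: [0.002, -3.141, 0.0]
wrist_force: [-0.7, -0.7, 5.1]
finger_gap: 0.0258
grip_force: 15.0
wrist_force: [-0.9, -1.8, 6.0]
side 30.575 (np.float64(37.5), 0.48, 0.1)
top 30.625 (np.float64(39.3), 0.48, 0.06)
[(array([207, 146,  10,  11,  65], dtype=int32), array([211.43076923, 150.50769231]))]
```

```bash
python3 -m pendant '[[[0,0,0],[0,0,0],0.4],[[0,0,0],[0,0,0],0.4],[[0,0,0],[0,0,0],0.4],[[0,0,-2],[0,0,0],0.4],[[0,0,-5],[0,0,0],0.4],[[0,0,-9],[0,0,0],0.4],[[0,0,-13],[0,0,0],0.4],[[5,0,-15],[0,0,0],0.4],[[10,0,-16],[0,0,0],0.4],[[10,0,-16],[0,0,0],0.4]]'; python3 -c "
from g import *
track();track('top')
cv2.imwrite('pics/f.png',np.hstack([cv2.resize(cv2.imread(sorted(__import__('glob').glob('pics/t_%s_*'%n),key=lambda f:float(f.split('_')[2][:-4]))[-1])[b[1]:b[1]+100,b[0]:b[0]+100],(400,400),interpolation=2) for n,b in (('side',(220,135)),('top',(185,135)))]))"
```

```text
time_s: 31.92
ee_pos: [0.4227, -0.0879, 0.2464]
tool_rot: [0.0, 3.14, -0.001]
wrist_force: [-0.2, 0.3, -0.3]
finger_gap: 0.052
grip_force: 0.0
side 31.925 (np.float64(37.4), 0.48, 0.03)
top 31.975 (np.float64(39.3), 0.49, 0.08)
```

View pics/f.png

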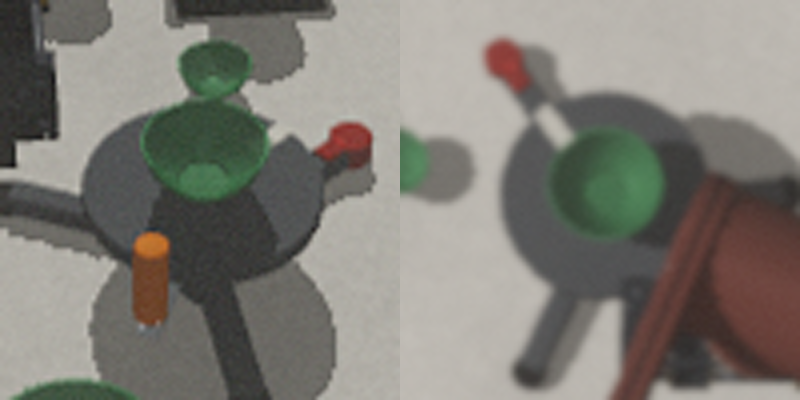

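The mark at (553,125) in the top view lines up with the red toe at (505,58). The bowl is centred and upright, and the handle is free.

```bash
python3 -c "
from cell import bot
print(bot.close_job())"
```

```text
the job is handed in; nothing more can be done
None
```

The job is handed in with no verdict shown: the platter turned at about 1.5–1.6 rad/s for over 11 s, then stopped with its mark an estimated 2–3° (about 4 mm) from the red toe's line, the bowl upright in the middle and the crank released.

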